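Rack the round glass sample trays

ROBOT

A 6-joint arm with a two-finger parallel gripper is mounted at the origin on the work surface. World frame = base frame: x ahead of the robot, y to its left, z up, the work surface at z = 0. Lengths are in m, angles in rad, forces in N, time in s.
With the tool pointing down it reaches from about 0.35 to 0.85 m from the base axis. Payload 8.1 kg.
Tool frame: the origin (TCP) lies at the very end of the fingers, on their centre line; the grasp point (between the pads) lies 19 mm behind it; z points along the fingers, y is the line along which they close (so a half turn about z gives the same grasp; the last joint's range is limited). The gripper opens to 93 mm and grips with 3 to 60 N. Pads are 15 mm wide; open, the fingers measure 128 mm over their backs; the gripper's body (75 mm by 188 mm) begins 65 mm behind the grasp point.
Start: joints at [-1.265, 0.13, 1.488, -0, 1.523, -0.085], TCP at [0.229, -0.555, 0.219] pointing down, gripper open.
Joint ranges: [-2.96, 2.96], [-0.89, 2.26], [0.02, 2.5], [-1.34, 4.48], [0, 2.73], [-2.66, 2.66]. Speed limits (rad/s): [2.39, 2.39, 2.79, 3.14, 3.14, 3.14].

INTERFACE

Orientations are given as a rotation vector (axis times angle).
In Python, from plant import robot gives the robot as it stands.
- The arm moves only by the tool play_rows, never from a script. Its argument "deltas" is one flat list of numbers, 5 for each row, row after row: the shift along the tool's x, y, z in mm, then the turn about the tool's z in degrees, then the finger opening in mm, from 0 to 93. A call has 1 to 10 rows; each row shifts and turns the commanded pose from where the row before left it, along the tool's axes as they then stand; what a row does not reach is not made up. A row lasts 1/12 s, in which the tool goes at most 41.7 mm and 7.16 degrees, less where a joint would pass 70% of its speed; a pose out of reach is approached as far as the arm can. A call with a gripper value outside its range is refused whole. The fingers move at their own pace and stop on an object; "newtons" is the grip in N (left out, the last holds). Time passes only in rows, so rows that do not move let the fingers close. It gives the time, the measured TCP pose, the force, the opening and the grip force at its end, in the units of the state.
- robot.read_state(): the state, without advancing time (a new reading comes with each control period).
- robot.read_camera(name): name is "side" or "top"; returns a dict with "pixels" (480x640x3 uint8, blue, green, red), "mtx" (3x3 intrinsics, pixels), "D" ([k1, k2, p1, p2, k3] as OpenCV has them; the pictures are not rectified), "eye" and "rotation" of the camera in the world. Camera axes: x right, y up, looking along -z (the intrinsics and any distortion apply to the point x, -y, -z); pixel columns grow to the right and rows downward; lengths in m; the calibration is good to about 2 mm. A picture is of the moment at which its call begins. There is no depth.
- robot.close_job(): hands the job in; it is judged then, once.
The state is a dict: "t": time; "q": joint angles; "dq": joint speeds; "joint_torque": joint torques, N m; "tool_pos": TCP position; "orientation": TCP orientation; "force": force on the tool from outside, world axes, zero at the start; "wrist_torque": the same for the moment, N m; "opening": finger opening in m; "gripper_force": force on a finger pad.
Only numpy, scipy, OpenCV 4.12 (cv2) and the standard library are available. Lean on these libraries where they do the work, as an engineer would, in place of code of your own. Each camera call takes 0.05 s, during which the arm holds its last target. There are 200 camera calls.

TASK

Put the two round glass sample trays away in the wire rack, each flat in the empty slot of its own bay: slide the large one into the lower slot of the wide bay and the small one into the upper slot of the narrow bay, until the whole disc is inside the rack and only its upright wooden grip sticks out of the front. Leave the square tray where it lies.

Things in the scene. Friction and masses are not known exactly. Their poses are not given: they have to be found in the camera images.
- large_tray: Large round tray: round plate, 104 mm in diameter, sheet steel with a glass pane, 8 mm thick in all, about 170 g; flat on the bench. On a neck behind it stands a wooden grip, 14 mm thick (along y), 30 mm long (x), its top 74 mm above the tray's underside; the grip's centre is at x = -92 mm. Origin: centre of the plate's underside; x points from grip to plate, z up.
- small_tray: Small round tray: round plate, 76 mm in diameter, sheet steel with a glass pane, 8 mm thick in all, about 110 g; flat on the bench. On a neck behind it stands a wooden grip, 14 mm thick (along y), 30 mm long (x), its top 74 mm above the tray's underside; the grip's centre is at x = -78 mm. Origin: centre of the plate's underside; x points from grip to plate, z up.
- square_tray: Square tray: square plate, 80 mm on a side, sheet steel with a glass pane, 8 mm thick in all, about 140 g; flat on the bench. On a neck behind it stands a wooden grip, 14 mm thick (along y), 30 mm long (x), its top 74 mm above the tray's underside; the grip's centre is at x = -80 mm. Origin: centre of the plate's underside; x points from grip to plate, z up. Not to be moved.
- rack: Fixed wire rack 136 deep (x), 270 wide (y), 134 mm high. Origin: centre of its foot; x runs from open front (-68) to back, z up; all mm. Wide bay: centre y = -59, 136 clear; empty lower slot, floor z = 30, 44 clear height. Narrow bay: centre y = 72, 110 clear; empty upper slot, floor z = 85, 43 high. The other slots hold green glass. Grips meet the rack with the rim 25 mm inside.
Not all that is in view belongs to the job. Leave any blue look-alike of the large_tray alone.

How it is judged:
By the outcome, as a careful person would: the job done as asked, in the order asked, and still so for the second after the job is handed in, with the robot touching nothing.
It also fails if it takes over 64 s, if anything falls off the work surface, if the arm or the gripper's body presses on something with over 40 N, if the wrist force passes 120 N, or if a joint passes its speed limit or range.

## Working session

There is one attempt and no reset: what is moved stays moved. The work goes in short steps, Python scripts to look and compute and a tool call to move; the robot and the scene stay as the last step left them, time stands still between calls to the robot, and variables do not carry over. Pictures are saved under pics/ and viewed, at most 10 in all, crops included, and the job is handed in when it is done.

Besides the shell and the picture viewer there is one more tool, called after "Emit:" by a JSON object that holds its "method" and its "body". play_rows: Moves the arm, as the interface text tells. Its arguments: {"type":"object","properties":{"deltas":{"type":"array"},"newtons":{"type":"number"}},"required":["deltas"]}

```bash
ls; mkdir -p pics
python3 - <<'E'
from plant import robot
import cv2,numpy as np,json
s=robot.read_state();print({k:np.round(v,3).tolist() for k,v in s.items()})
for n in("top","side"):
    c=robot.read_camera(n);cv2.imwrite(f"pics/{n}0.png",c["pixels"])
    print(n,np.array(c["mtx"]).tolist(),c["D"],c["eye"],np.array(c["rotation"]).tolist())
E
```

```text
pics
{'t': 0.0, 'q': [-1.265, 0.131, 1.489, -0.0, 1.523, -0.085], 'dq': [-0.002, 0.0, 0.001, -0.001, 0.0, 0.0], 'joint_torque': [-0.001, -55.986, -49.176, 0.077, 0.036, -0.0], 'tool_pos': [0.228, -0.554, 0.218], 'orientation': [-3.08, -0.61, 0.0], 'force': [0.376, 0.36, 0.476], 'wrist_torque': [0.036, 0.009, -0.028], 'gripper_force': 0.0, 'opening': 0.093}
top [[493.4566240118521, 0.0, 317.38681191869114], [0.0, 493.4566240118521, 242.63852109973303], [0.0, 0.0, 1.0]] [-0.13590894  0.          0.          0.          0.        ] [ 0.34394901 -0.02967813  1.03172622] [0.07480054314727322, -0.04952542764792715, -1.5922123023781511]
side [[616.094227730468, 0.0, 320.0177544067174], [0.0, 616.094227730468, 239.21446063885682], [0.0, 0.0, 1.0]] [-0.1327662  0.         0.         0.         0.       ] [-0.18250222  0.82584126  0.95599887] [0.31966400890453595, -1.0467335938344318, -2.3466234721708354]
```

View pics/top0.png

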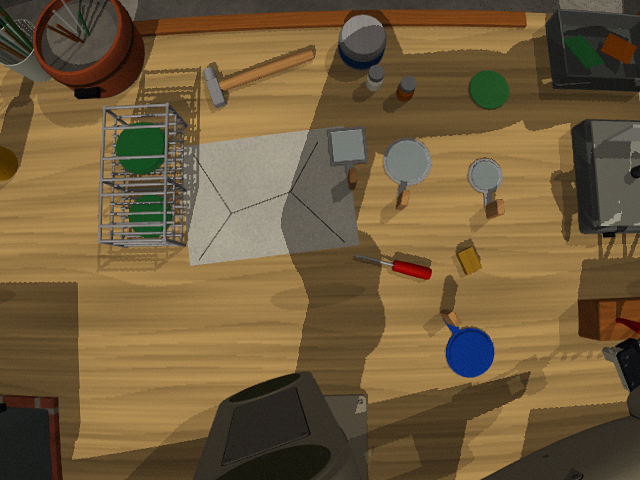

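View pics/side0.png

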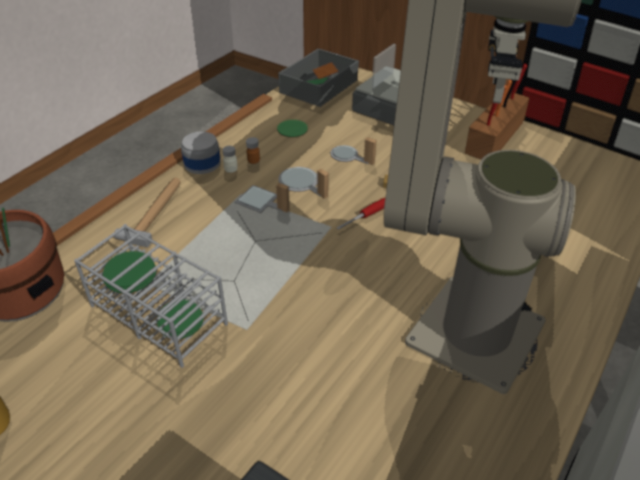

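The top view shows the rack at about (143,175) with its open front facing right (world -y). The large tray is at (407,161), the small at (485,175), the square at (347,146), and the blue decoy at (470,352). Next I'll build metric ortho views at the relevant heights.

```bash
cat > h.py <<'E'
import cv2,numpy as np
from plant import robot
from scipy.spatial.transform import Rotation as Ro
def cam(n):
    c=robot.read_camera(n); c["R"]=Ro.from_rotvec(c["rotation"]).as_matrix() if np.size(c["rotation"])==3 else np.array(c["rotation"]); return c
def proj(c,P):
    P=np.atleast_2d(P).astype(float); q=(P-c["eye"])@c["R"]; q=q*[1,-1,-1]
    return cv2.projectPoints(q.reshape(-1,1,3),np.zeros(3),np.zeros(3),np.array(c["mtx"]),np.array(c["D"]))[0][:,0]
def unproj(c,uv,z):
    n=cv2.undistortPoints(np.array(uv,float).reshape(-1,1,2),np.array(c["mtx"]),np.array(c["D"]))[:,0]
    d=np.c_[n[:,0],-n[:,1],-np.ones(len(n))]@c["R"].T; e=np.array(c["eye"])
    return e+d*((z-e[2])/d[:,2])[:,None]
def ortho(c,x0,x1,y0,y1,z,s):
    "rows: x from x1 down to x0; cols: y from y1 down to y0; s px/m"
    X=x1-(np.arange(int((x1-x0)*s))+.5)/s; Y=y1-(np.arange(int((y1-y0)*s))+.5)/s
    g=np.stack(np.meshgrid(X,Y,indexing="ij")+(np.full((len(X),len(Y)),z),),-1)
    m=proj(c,g.reshape(-1,3)).reshape(len(X),len(Y),2).astype(np.float32)
    im=cv2.remap(c["pixels"],m[...,0],m[...,1],cv2.INTER_CUBIC)
    for i in range(len(X)):
        if int((X[i]+.5/s)*s+.5)%int(.05*s)==0: im[i,:8]=(0,0,255)
    for j in range(len(Y)):
        if int((Y[j]+.5/s+10)*s+.5)%int(.05*s)==0: im[:8,j]=(0,0,255)
    return im
E
python3 - <<'E'
from h import *
c=cam("top")
print(np.round(unproj(c,[[407,161],[485,175],[347,146]],.008),3).tolist(),np.round(unproj(c,[[403,193],[495,203],[352,170]],.074),3).tolist())
print(np.round(unproj(c,[[105,104],[168,103],[187,243],[100,243]],.134),3).tolist())
a=ortho(c,.35,.6,-.42,-.02,.008,2000); cv2.imwrite("pics/tr.png",a)
b=ortho(c,.25,.55,.2,.45,.134,2000); cv2.imwrite("pics/rk.png",b)
E
```

```text
[[0.594, -0.208, 0.008], [0.562, -0.375, 0.008], [0.63, -0.081, 0.008]] [[0.514, -0.186, 0.074], [0.491, -0.369, 0.074], [0.562, -0.087, 0.074]]
[[0.697, 0.394, 0.134], [0.691, 0.266, 0.134], [0.42, 0.225, 0.134], [0.424, 0.395, 0.134]]
```

View pics/tr.png

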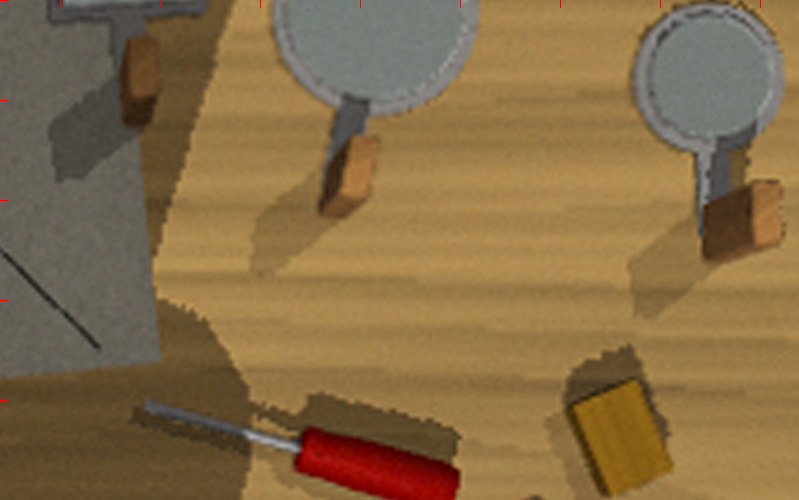

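View pics/rk.png

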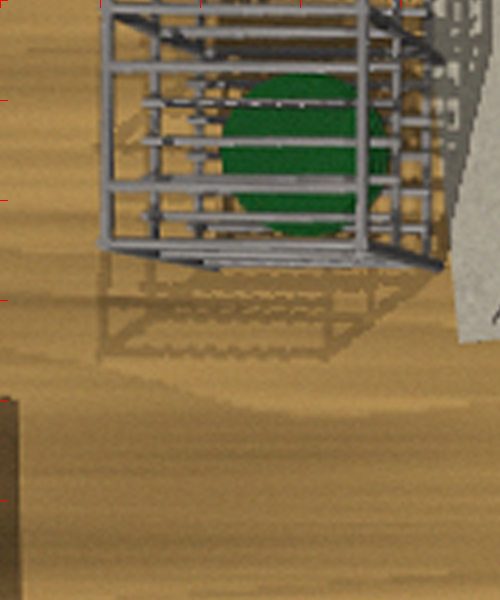

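```bash
cat > ov.py <<'E'
from h import *
def tf(P,x,y,yaw,z=0):
    c,s=np.cos(yaw),np.sin(yaw); P=np.array(P,float); return np.c_[x+c*P[:,0]-s*P[:,1],y+s*P[:,0]+c*P[:,1],P[:,2]+z]
def tray(R,g):
    a=np.linspace(0,2*np.pi,60); C=np.c_[R*np.cos(a),R*np.sin(a),0*a+.008]
    G=[[g+i*.015,j*.007,.074] for i,j in((1,1),(1,-1),(-1,-1),(-1,1),(1,1))]
    return [C,G]
def rack():
    b=[]
    for z in(.002,.132): b.append([[i*.066,j*.133,z] for i,j in((1,1),(1,-1),(-1,-1),(-1,1),(1,1))])
    b.append([[-.066,.013,.132],[.066,.013,.132]]); 
    return b
def crop(c,lines,u0,v0,w,h,k,pose):
    im=cv2.resize(c["pixels"][v0:v0+h,u0:u0+w],None,fx=k,fy=k,interpolation=cv2.INTER_CUBIC)
    for L in lines:
        p=((proj(c,tf(L,*pose))-[u0,v0]+.5)*k).round().astype(np.int32); cv2.polylines(im,[p],False,(0,0,255),1)
    return im
E
python3 - <<'E'
from ov import *
c=cam("top"); d=cam("side"); r=np.deg2rad
L=(.5945,-.208,r(-11.5));S=(.5625,-.3745,r(3.6));K=(.5615,.333,r(90))
a=crop(c,rack(),92,92,104,160,3,K)
f=lambda c,u,v,T,R,g:crop(c,tray(R,g),u,v,70,80,3,T)
t=np.hstack([f(c,375,133,L,.052,-.092),f(c,450,145,S,.038,-.078)])
def at(T,R,g):
    p=proj(d,tf([[-.04,0,.03]],*T))[0]; return f(d,int(p[0])-35,int(p[1])-40,T,R,g)
t2=np.hstack([at(L,.052,-.092),at(S,.038,-.078)])
R=np.vstack([t,t2]); a=cv2.copyMakeBorder(a,0,R.shape[0]-a.shape[0],0,0,0); cv2.imwrite("pics/ov.png",np.hstack([a,R]))
E
```

```text
(no output)
```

View pics/ov.png

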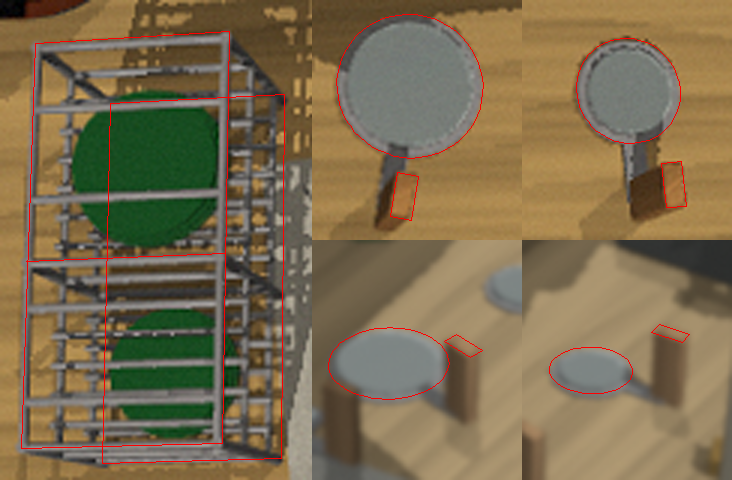

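The overlay fits well: large tray at (594.5,-208) mm with yaw -11.5°, small at (562.5,-374.5) with yaw 3.6°, rack at (561.5,333) with yaw 90°. Next I turn the tool and travel above the large grip.

Emit:
{"method": "play_rows", "body": {"deltas": [0,0,0,6.8,60,0,0,0,6.8,60,0,0,0,6.8,60,0,0,0,6.8,60,0,0,0,6.8,60,14,-29.5,0,0,60,14,-29.5,0,0,60,14,-29.5,0,0,60,14,-29.5,0,0,60,14,-29.5,0,0,60], "newtons": 50}}

```text
t: 1.08
tool_pos: [0.3274, -0.4231, 0.2185]
orientation: [-3.125, 0.319, 0.0]
force: [0.8, -0.7, -1.0]
opening: 0.0601
gripper_force: 0.0
```

Emit:
{"method": "play_rows", "body": {"deltas": [14,-29.5,0,0,60,14,-29.5,0,0,60,14,-29.5,0,0,60,14,-29.5,0,0,60,14,-29.5,0,0,60,14,-29.5,0,0,60,14,-29.5,0,0,60,14,-29.5,0,0,60,14,-29.5,0,0,60,0,0,0,0,60]}}

```text
t: 1.92
tool_pos: [0.5062, -0.1852, 0.2186]
orientation: [-3.124, 0.311, -0.002]
force: [-0.6, -0.2, -0.6]
opening: 0.0602
gripper_force: 0.0
```

```bash
cat > to.py <<'E'
import sys,numpy as np
from plant import robot
s=robot.read_state(); v=np.array(s["orientation"]); yaw=2*np.arctan2(v[1],v[0]); yaw=(yaw+np.pi)%(2*np.pi)-np.pi
p=np.array(s["tool_pos"])*1000; c,n=np.cos(yaw),np.sin(yaw)
print("t",round(float(s["t"]),2),"p",p.round(1),"yaw",round(np.degrees(yaw),2),"F",np.round(s["force"],1),"open",round(float(s["opening"])*1000,1),"grip",round(float(s["gripper_force"]),1),"q6",np.round(s["q"][5],2))
if len(sys.argv)>3:
    d=np.array(list(map(float,sys.argv[1:4])))-p
    print("tool delta mm",np.round([c*d[0]+n*d[1],n*d[0]-c*d[1],-d[2]],1), "turn", round(np.degrees(yaw)-float(sys.argv[4]),1) if len(sys.argv)>4 else "")
E
python3 to.py 504.4 -189.7 41 -11.5
```

```text
t 1.92 p [ 506.2 -185.2  218.6] yaw -11.37 F [-0.6 -0.2 -0.6] open 60.2 grip 0.0 q6 1.32
tool delta mm [ -0.8   4.8 177.6] turn 0.1
```

Emit:
{"method": "play_rows", "body": {"deltas": [0,4.5,0,0,60,0,0,30,0,60,0,0,30,0,60,0,0,30,0,60,0,0,30,0,60,0,0,25,0,60,0,0,20,0,60,0,0,13,0,60,0,0,0,0,60,0,0,0,0,60]}}

```text
t: 2.75
tool_pos: [0.5021, -0.1948, 0.0406]
orientation: [-3.125, 0.319, 0.002]
force: [0.7, -0.0, 0.1]
opening: 0.0604
gripper_force: 0.0
```

Emit:
{"method": "play_rows", "body": {"deltas": [0,0,0,0,0,0,0,0,0,0,0,0,0,0,0,0,0,0,0,0,0,0,0,0,0,0,0,0,0,0,0,0,0,0,0,0,0,0,0,0]}}

```text
t: 3.42
tool_pos: [0.5029, -0.1939, 0.0407]
orientation: [-3.125, 0.317, -0.0]
force: [0.0, 0.1, 1.0]
opening: 0.013
gripper_force: 49.9
```

```bash
python3 to.py 620.5 101 180 90
```

```text
t 3.42 p [ 502.9 -193.9   40.7] yaw -11.6 F [0.  0.1 1. ] open 13.0 grip 49.9 q6 1.31
tool delta mm [  55.9 -312.5 -139.3] turn -101.6
```

Emit:
{"method": "play_rows", "body": {"deltas": [0,0,-10,0,0,0,0,-20,0,0,0,0,-30,0,0,0,0,-30,0,0,0,0,-30,0,0,0,0,-20,0,0,2,-10,0,0,0,4,-20,0,0,0,5,-26,0,0,0,5,-28,0,0,0]}}

```text
t: 4.25
tool_pos: [0.535, -0.1141, 0.1797]
orientation: [-3.125, 0.32, 0.002]
force: [0.4, -0.5, -1.4]
opening: 0.0139
gripper_force: 49.9
```

Emit:
{"method": "play_rows", "body": {"deltas": [5,-28,0,0,0,5,-28,0,0,0,5,-28,0,0,0,5,-28,0,0,0,5,-28,0,0,0,5,-28,0,0,0,4,-28,0,0,0,4,-20,0,0,0,2,-12,0,0,0,0,0,0,0,0]}}

```text
t: 5.08
tool_pos: [0.62, 0.103, 0.1793]
orientation: [-3.126, 0.314, 0.003]
force: [0.4, 0.1, -1.5]
opening: 0.0136
gripper_force: 49.9
```

Emit:
{"method": "play_rows", "body": {"deltas": [0,0,0,-3,0,0,0,0,-5,0,0,0,0,-6,0,0,0,0,-6,0,0,0,0,-6,0,0,0,0,-6,0,0,0,0,-6,0,0,0,0,-6,0,0,0,0,-6,0,0,0,0,-6,0]}}

```text
t: 5.92
tool_pos: [0.6198, 0.099, 0.1799]
orientation: [2.906, 1.193, -0.002]
force: [-0.1, 0.0, -1.1]
opening: 0.014
gripper_force: 49.9
```

Emit:
{"method": "play_rows", "body": {"deltas": [0,0,0,-6,0,0,0,0,-6,0,0,0,0,-6,0,0,0,0,-6,0,0,0,0,-6,0,0,0,0,-6,0,0,0,0,-6,0,0,0,0,-3.6,0,0,0,0,0,0,0,0,0,0,0]}}

```text
t: 6.75
tool_pos: [0.62, 0.0994, 0.1802]
orientation: [-2.225, -2.218, 0.001]
force: [0.6, -0.5, -0.9]
opening: 0.0138
gripper_force: 49.9
```

```bash
python3 to.py 620.5 101 81 90
python3 - <<'E'
from ov import *
s=robot.read_state(); v=s["orientation"]; yaw=2*np.arctan2(v[1],v[0]); p=s["tool_pos"]
T=(p[0]+.092*np.cos(yaw),p[1]+.092*np.sin(yaw),yaw,p[2]-.041)
o=[]
for n in("top","side"):
    c=cam(n); q=proj(c,tf([[-.02,0,.03]],*T))[0].astype(int)
    o.append(crop(c,tray(.052,-.092),q[0]-60,q[1]-60,120,120,3,T))
cv2.imwrite("pics/carry.png",np.hstack(o))
E
```

```text
t 6.75 p [620.   99.4 180.2] yaw 89.81 F [ 0.6 -0.5 -0.9] open 13.8 grip 49.9 q6 0.08
tool delta mm [ 1.6  0.5 99.2] turn -0.2
```

View pics/carry.png

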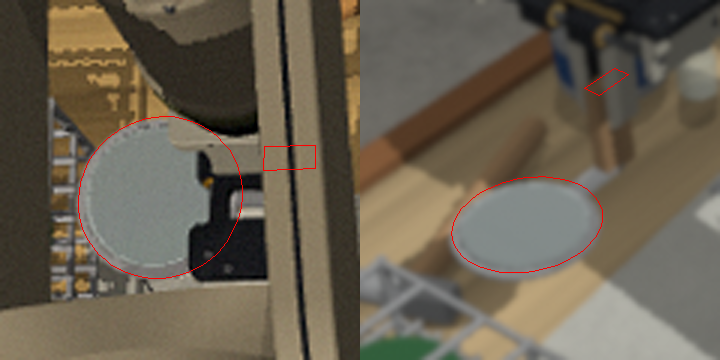

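Emit:
{"method": "play_rows", "body": {"deltas": [0,0,15,0,0,0,0,25,0,0,0,0,25,0,0,0,0,18,0,0,0,0,8,0,0,0,0,0,0,0,6,0,0,0,0,10,0,0,0,0,10,0,0,0,0,10,0,0,0,0]}}

```text
t: 7.68
tool_pos: [0.6215, 0.1379, 0.0915]
orientation: [2.22, 2.22, 0.004]
force: [-0.2, 0.3, -2.0]
opening: 0.0139
gripper_force: 49.9
```

```bash
python3 to.py 620.5 237 89 90
python3 - <<'E'
from ov import *
s=robot.read_state(); v=s["orientation"]; yaw=2*np.arctan2(v[1],v[0]); p=s["tool_pos"]
T=(p[0]+.092*np.cos(yaw),p[1]+.092*np.sin(yaw),yaw,p[2]-.041)
c=cam("side"); q=proj(c,tf([[.02,0,.03]],*T))[0].astype(int)
cv2.imwrite("pics/pre.png",crop(c,tray(.052,-.092),q[0]-70,q[1]-60,140,120,4,T))
E
```

```text
t 7.68 p [621.5 137.9  91.5] yaw 90.0 F [-0.2  0.3 -2. ] open 13.9 grip 49.9 q6 0.14
tool delta mm [99.1 -1.   2.5] turn -0.0
```

View pics/pre.png

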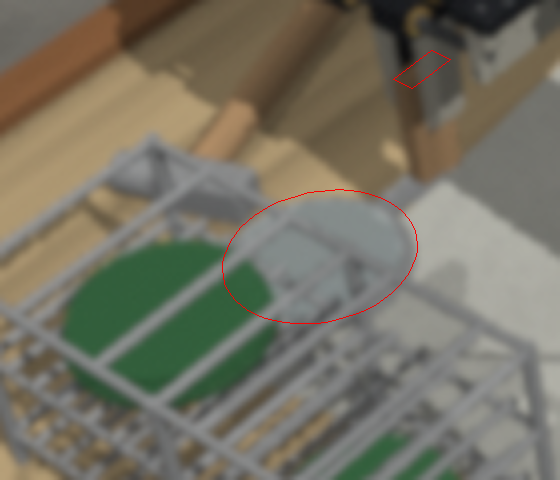

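The disc's rim is entering the wide bay under the green upper glass, centred around (320,257) in the crop. I'll push on in.

Emit:
{"method": "play_rows", "body": {"deltas": [10,0,0,0,0,10,0,0,0,0,10,0,0,0,0,10,0,0,0,0,10,0,0,0,0,10,0,0,0,0,10,0,0,0,0,10,0,0,0,0,8,0,0,0,0,5,0,0,0,0]}}

```text
t: 8.57
tool_pos: [0.6203, 0.2306, 0.0896]
orientation: [-2.221, -2.222, -0.0]
force: [-0.4, 0.0, -1.6]
opening: 0.0137
gripper_force: 49.9
```

Emit:
{"method": "play_rows", "body": {"deltas": [4,0,0,0,0,2,0,0,0,0,0,0,0,0,0,0,0,4,0,0,0,0,4,0,0,0,0,3,0,0,0,0,0,0,0,0,0,0,0,0]}}

```text
t: 9.23
tool_pos: [0.62, 0.2349, 0.078]
orientation: [-2.222, -2.221, 0.002]
force: [0.1, 0.4, -1.2]
opening: 0.0138
gripper_force: 49.9
```

```bash
python3 to.py 620.5 237 72 90
```

```text
t 9.23 p [620.  234.9  78. ] yaw 89.97 F [ 0.1  0.4 -1.2] open 13.8 grip 49.9 q6 0.29
tool delta mm [2.1 0.5 6. ] turn -0.0
```

Emit:
{"method": "play_rows", "body": {"deltas": [2,0,2,0,0,2,0,2,0,0,0,0,1.5,0,0,0,0,0,0,0]}}

```text
t: 9.57
tool_pos: [0.6202, 0.2394, 0.0726]
orientation: [-2.221, -2.221, 0.001]
force: [0.7, 0.4, -1.9]
opening: 0.0137
gripper_force: 49.9
```

```bash
python3 to.py 620.5 239 71 90
```

```text
t 9.57 p [620.2 239.4  72.6] yaw 90.01 F [ 0.7  0.4 -1.9] open 13.7 grip 49.9 q6 0.29
tool delta mm [-0.4  0.3  1.6] turn 0.0
```

Emit:
{"method": "play_rows", "body": {"deltas": [0,0,1,0,0,0,0,1,0,0,0,0,0,0,0]}}

```text
t: 9.82
tool_pos: [0.6203, 0.2392, 0.0709]
orientation: [-2.222, -2.221, 0.0]
force: [0.7, -0.0, -1.0]
opening: 0.0138
gripper_force: 49.9
```

Emit:
{"method": "play_rows", "body": {"deltas": [0,0,1,0,0,0,0,1,0,0,0,0,0,0,0]}}

```text
t: 10.07
tool_pos: [0.6208, 0.2392, 0.0707]
orientation: [2.221, 2.221, 0.001]
force: [-4.9, -3.1, 6.9]
opening: 0.014
gripper_force: 49.9
```

Emit:
{"method": "play_rows", "body": {"deltas": [0,0,0,0,22,0,0,0,0,30,0,0,0,0,40,0,0,0,0,50,0,0,0,0,60,0,0,0,0,60,0,0,-10,0,60,0,0,-20,0,60,0,0,-30,0,60,0,0,-30,0,60]}}

```text
t: 10.9
tool_pos: [0.6196, 0.239, 0.1597]
orientation: [-2.221, -2.22, 0.003]
force: [1.2, -1.0, 0.8]
opening: 0.0601
gripper_force: 0.0
```

```bash
python3 to.py 484.4 -379.4 200 3.6
python3 - <<'E'
from ov import *
o=[]
for n in("top","side"):
    c=cam(n); T=(.6205,.3315,np.pi/2,.030); q=proj(c,tf([[-.02,0,.03]],*T))[0].astype(int)
    o.append(crop(c,tray(.052,-.092),q[0]-60,q[1]-60,120,120,3,T))
cv2.imwrite("pics/pl.png",np.hstack(o))
E
```

```text
t 10.9 p [619.6 239.  159.7] yaw 89.99 F [ 1.2 -1.   0.8] open 60.1 grip 0.0 q6 0.29
tool delta mm [-618.4 -135.   -40.3] turn 86.4
```

View pics/pl.png

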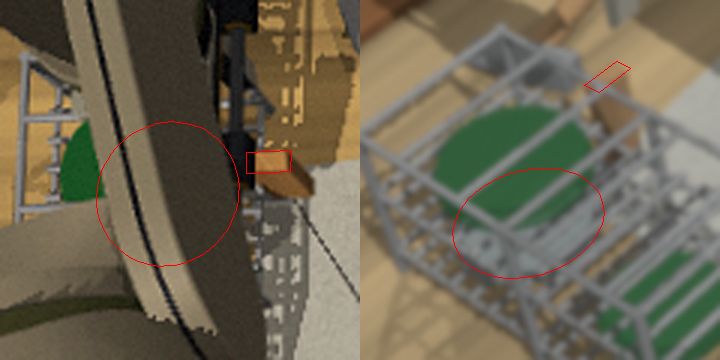

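Emit:
{"method": "play_rows", "body": {"deltas": [0,0,-30,0,60,0,0,-30,0,60,-31,-7,0,0,60,-31,-7,0,0,60,-31,-7,0,0,60,-31,-7,0,0,60,-31,-7,0,0,60,-31,-7,0,0,60,-31,-7,0,0,60,-31,-7,0,0,60]}}

```text
t: 11.83
tool_pos: [0.5638, -0.01, 0.2195]
orientation: [2.221, 2.221, 0.0]
force: [0.5, -0.1, 0.4]
opening: 0.0599
gripper_force: 0.0
```

Emit:
{"method": "play_rows", "body": {"deltas": [-31,-7,0,0,60,-31,-7,0,0,60,-31,-7,0,0,60,-31,-7,0,0,60,-31,-7,0,0,60,-31,-7,0,0,60,-31,-7,0,0,60,-31,-7,0,0,60,-31,-7,0,0,60,-31,-7,0,0,60]}}

```text
t: 12.67
tool_pos: [0.4937, -0.3202, 0.2195]
orientation: [2.221, 2.221, 0.0]
force: [0.3, 0.5, 0.5]
opening: 0.0599
gripper_force: 0.0
```

Emit:
{"method": "play_rows", "body": {"deltas": [-30,-5,0,0,60,-30,-4,0,0,60,0,0,0,7,60,0,0,0,7,60,0,0,0,7,60,0,0,0,7,60,0,0,0,7,60,0,0,0,7,60,0,0,0,7,60,0,0,0,7,60]}}

```text
t: 13.5
tool_pos: [0.4853, -0.3787, 0.2194]
orientation: [3.007, 0.909, 0.0]
force: [-0.5, -0.6, -0.0]
opening: 0.0598
gripper_force: 0.0
```

Emit:
{"method": "play_rows", "body": {"deltas": [0,0,0,7,60,0,0,0,7,60,0,0,0,7,60,0,0,0,7,60,0,0,0,2.4,60,0,0,0,0,60,0,0,0,0,60]}}

```text
t: 14.08
tool_pos: [0.4853, -0.3786, 0.2193]
orientation: [3.14, 0.102, 0.0]
force: [-0.5, 0.4, -0.3]
opening: 0.0595
gripper_force: 0.0
```

```bash
python3 to.py 484.4 -379.4 41 3.6
python3 - <<'E'
from ov import *
c=cam("top"); cv2.imwrite("pics/top2.png",c["pixels"])
f=lambda T,R,g,z:crop(c,tray(R,g),*(proj(c,tf([[-.03,0,.03]],*T))[0].astype(int)-50),100,100,4,T)
cv2.imwrite("pics/mid.png",np.hstack([f((.6205,.3315,np.pi/2,.030),.052,-.092,0),f((.5625,-.3745,np.deg2rad(3.6)),.038,-.078,0)]))
E
```

```text
t 14.08 p [ 485.3 -378.6  219.3] yaw 3.7 F [-0.5  0.4 -0.3] open 59.5 grip 0.0 q6 0.76
tool delta mm [ -1.    0.7 178.3] turn 0.1
```

View pics/mid.png

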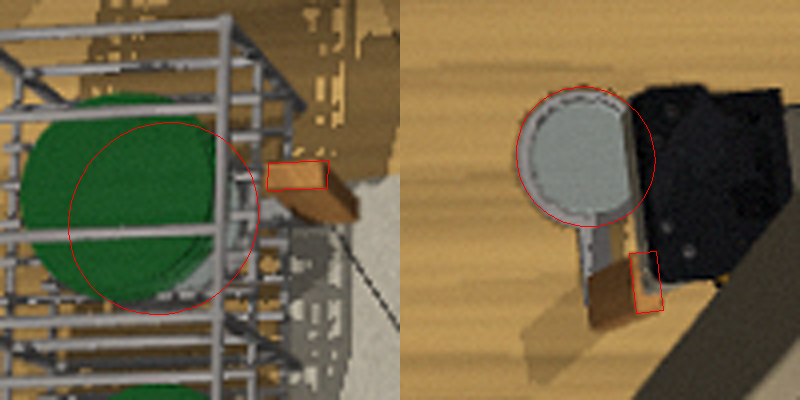

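Large tray: the model outline fits the placed tray, with its rim about 14 mm inside. The tool is over the small grip at (648,282) in the crop. Grasp and lift next.

Emit:
{"method": "play_rows", "body": {"deltas": [-1,0.5,20,0,60,0,0,30,0,60,0,0,30,0,60,0,0,30,0,60,0,0,30,0,60,0,0,25,0,60,0,0,13,0,60,0,0,0,0,60,0,0,0,0,60]}}

```text
t: 14.88
tool_pos: [0.4842, -0.3791, 0.0412]
orientation: [-3.139, -0.1, 0.001]
force: [0.7, -1.0, 1.7]
opening: 0.06
gripper_force: 0.0
```

Emit:
{"method": "play_rows", "body": {"deltas": [0,0,0,0,0,0,0,0,0,0,0,0,0,0,0,0,0,0,0,0,0,0,0,0,0,0,0,0,0,0,0,0,0,0,0,0,0,0,0,0]}}

```text
t: 15.55
tool_pos: [0.4844, -0.3793, 0.0413]
orientation: [3.14, 0.098, 0.0]
force: [0.5, -1.7, -0.4]
opening: 0.0137
gripper_force: 49.8
```

Emit:
{"method": "play_rows", "body": {"deltas": [0,0,-10,0,0,0,0,-20,0,0,0,0,-30,0,0,0,0,-30,0,0,0,0,-30,0,0,0,0,-30,0,0,0,0,-20,0,0,0,0,-10,0,0,0,0,0,0,0]}}

```text
t: 16.3
tool_pos: [0.4855, -0.3803, 0.2249]
orientation: [3.136, 0.098, 0.006]
force: [0.6, -0.2, -0.7]
opening: 0.0136
gripper_force: 49.8
```

```bash
python3 to.py 489.5 129 220 90
```

```text
t 16.3 p [ 485.5 -380.3  224.9] yaw 3.59 F [ 0.6 -0.2 -0.7] open 13.6 grip 49.8 q6 0.76
tool delta mm [  35.9 -508.     4.9] turn -86.4
```

Emit:
{"method": "play_rows", "body": {"deltas": [1,-10,0,0,0,2,-20,0,0,0,2,-28,0,0,0,2,-28,0,0,0,2,-28,0,0,0,2,-28,0,0,0,2,-28,0,0,0,2,-28,0,0,0,2,-28,0,0,0,2,-28,0,0,0]}}

```text
t: 17.13
tool_pos: [0.4856, -0.1221, 0.2182]
orientation: [-3.138, -0.099, 0.007]
force: [-0.3, -0.2, -0.5]
opening: 0.0136
gripper_force: 49.8
```

Emit:
{"method": "play_rows", "body": {"deltas": [2,-28,0,0,0,2,-28,0,0,0,2,-28,0,0,0,2,-28,0,0,0,2,-28,0,0,0,2,-28,0,0,0,2,-28,0,0,0,2,-28,0,0,0,1,-20,0,0,0,1,-10,0,0,0]}}

```text
t: 17.97
tool_pos: [0.4873, 0.1326, 0.2184]
orientation: [-3.14, -0.102, 0.007]
force: [-0.1, 1.1, 0.1]
opening: 0.014
gripper_force: 49.8
```

Emit:
{"method": "play_rows", "body": {"deltas": [0,0,0,-3,0,0,0,0,-5,0,0,0,0,-6,0,0,0,0,-6,0,0,0,0,-6,0,0,0,0,-6,0,0,0,0,-6,0,0,0,0,-6,0,0,0,0,-6,0,0,0,0,-6,0]}}

```text
t: 18.8
tool_pos: [0.4883, 0.1295, 0.2191]
orientation: [-2.722, -1.567, 0.005]
force: [0.4, -0.1, -0.6]
opening: 0.0136
gripper_force: 49.8
```

Emit:
{"method": "play_rows", "body": {"deltas": [0,0,0,-6,0,0,0,0,-6,0,0,0,0,-6,0,0,0,0,-6,0,0,0,0,-4.4,0,0,0,0,-2,0,0,0,0,0,0,0,0,0,0,0]}}

```text
t: 19.47
tool_pos: [0.4886, 0.1297, 0.2197]
orientation: [-2.223, -2.218, 0.003]
force: [0.1, -0.0, -0.7]
opening: 0.0135
gripper_force: 49.8
```

```bash
python3 to.py 489.5 129 144 90
```

```text
t 19.47 p [488.6 129.7 219.7] yaw 89.89 F [ 0.1 -0.  -0.7] open 13.5 grip 49.8 q6 0.16
tool delta mm [-0.7  0.9 75.7] turn -0.1
```

Emit:
{"method": "play_rows", "body": {"deltas": [0,1,10,0,0,0,0,20,0,0,0,0,20,0,0,0,0,16,0,0,0,0,10,0,0,0,0,0,0,0,6,0,0,0,0,10,0,0,0,0,10,0,0,0,0,6,0,0,0,0]}}

```text
t: 20.3
tool_pos: [0.4913, 0.1639, 0.1465]
orientation: [2.221, 2.221, 0.004]
force: [0.7, -1.1, -0.2]
opening: 0.0138
gripper_force: 49.8
```

Emit:
{"method": "play_rows", "body": {"deltas": [6,0,0,0,0,8,0,0,0,0,10,0,0,0,0,10,0,0,0,0,10,0,0,0,0]}}

```text
t: 20.72
tool_pos: [0.4904, 0.2072, 0.1452]
orientation: [-2.221, -2.221, -0.0]
force: [-0.1, 0.1, -0.9]
opening: 0.0139
gripper_force: 49.8
```

Emit:
{"method": "play_rows", "body": {"deltas": [10,0,0,0,0,10,0,0,0,0,8,0,0,0,0,4,0,0,0,0,2,0,0,0,0,0,0,4,0,0,0,0,5,0,0,0,0,4,0,0,0,0,2,0,0,0,0,0,0,0]}}

```text
t: 21.55
tool_pos: [0.4899, 0.2395, 0.129]
orientation: [-2.222, -2.22, 0.002]
force: [-0.1, -0.4, -0.8]
opening: 0.0133
gripper_force: 49.8
```

Emit:
{"method": "play_rows", "body": {"deltas": [0,0,1,0,0,0,0,1,0,0,0,0,0,0,0]}}

```text
t: 21.8
tool_pos: [0.4906, 0.24, 0.1281]
orientation: [2.222, 2.221, 0.0]
force: [-0.3, 0.3, -0.7]
opening: 0.0137
gripper_force: 49.8
```

Emit:
{"method": "play_rows", "body": {"deltas": [0,0,1,0,0,0,0,1,0,0,0,0,0,0,0]}}

```text
t: 22.05
tool_pos: [0.4906, 0.2401, 0.1262]
orientation: [2.222, 2.221, 0.001]
force: [-0.2, -0.2, -0.8]
opening: 0.014
gripper_force: 49.8
```

Emit:
{"method": "play_rows", "body": {"deltas": [0,0,0,0,0,0,0,0,0,0]}}

```text
t: 22.22
tool_pos: [0.4905, 0.2401, 0.1262]
orientation: [2.222, 2.221, 0.0]
force: [0.2, -0.2, -0.8]
opening: 0.0139
gripper_force: 49.8
```

Emit:
{"method": "play_rows", "body": {"deltas": [0,0,0.7,0,0,0,0,0,0,0]}}

```text
t: 22.38
tool_pos: [0.4907, 0.2401, 0.1261]
orientation: [2.221, 2.221, 0.001]
force: [-1.5, -0.5, 4.1]
opening: 0.0133
gripper_force: 49.8
```

Emit:
{"method": "play_rows", "body": {"deltas": [0,0,0.7,0,0,0,0,0,0,0]}}

```text
t: 22.55
tool_pos: [0.4909, 0.2401, 0.126]
orientation: [2.221, 2.221, 0.001]
force: [-4.0, -2.2, 8.3]
opening: 0.0136
gripper_force: 49.9
```

Contact with the floor at the expected height. I'll release, rise, back away and look.

Emit:
{"method": "play_rows", "body": {"deltas": [0,0,0,0,22,0,0,0,0,30,0,0,0,0,40,0,0,0,0,50,0,0,0,0,60,0,0,0,0,60,0,0,-10,0,60,0,0,-20,0,60,0,0,-30,0,60,0,0,-30,0,60]}}

```text
t: 23.38
tool_pos: [0.4897, 0.2398, 0.2155]
orientation: [-2.221, -2.221, 0.003]
force: [0.3, 1.4, 0.4]
opening: 0.06
gripper_force: 0.0
```

Emit:
{"method": "play_rows", "body": {"deltas": [-20,0,0,0,60,-30,0,0,0,60,-30,0,0,0,60,-30,0,0,0,60,-30,0,0,0,60,-30,0,0,0,60,-30,0,0,0,60,-30,0,0,0,60,-30,0,0,0,60,-30,0,0,0,60]}}

```text
t: 24.22
tool_pos: [0.4904, -0.0514, 0.2158]
orientation: [2.221, 2.221, 0.001]
force: [-0.4, -0.4, 0.3]
opening: 0.0598
gripper_force: 0.0
```

Emit:
{"method": "play_rows", "body": {"deltas": [-30,0,0,0,60,-30,0,0,0,60,-30,0,0,0,60,-30,0,0,0,60,-30,0,0,0,60,-30,0,0,0,60,-20,0,0,0,60,0,0,0,0,60,0,0,0,0,60]}}

```text
t: 24.97
tool_pos: [0.4902, -0.2508, 0.2152]
orientation: [2.224, 2.219, 0.0]
force: [-0.7, 0.4, -1.4]
opening: 0.0599
gripper_force: 0.0
```

```bash
python3 to.py
python3 - <<'E'
from ov import *
o=[]
for n,u,v,w,h,k in(("top",90,90,120,165,3),("side",65,215,180,165,2.4)):
    c=cam(n); im=crop(c,tray(.052,-.092),u,v,w,h,k,(.6205,.3315,np.pi/2,.030))
    for L in tray(.038,-.078):
        p=((proj(c,tf(L,.4907,.318,np.pi/2,.085))-[u,v]+.5)*k).round().astype(np.int32); cv2.polylines(im,[p],False,(255,0,0),1)
    o.append(cv2.resize(im,(int(im.shape[1]*500/im.shape[0]),500)) )
im=np.hstack(o); k=min(1,800/im.shape[1]); cv2.imwrite("pics/fin.png",cv2.resize(im,None,fx=k,fy=k)); print(im.shape,k)
E
```

```text
t 24.97 p [ 490.2 -250.8  215.2] yaw 89.87 F [-0.7  0.4 -1.4] open 59.9 grip 0.0 q6 -0.56
(500, 908, 3) 0.8810572687224669
```

View pics/fin.png

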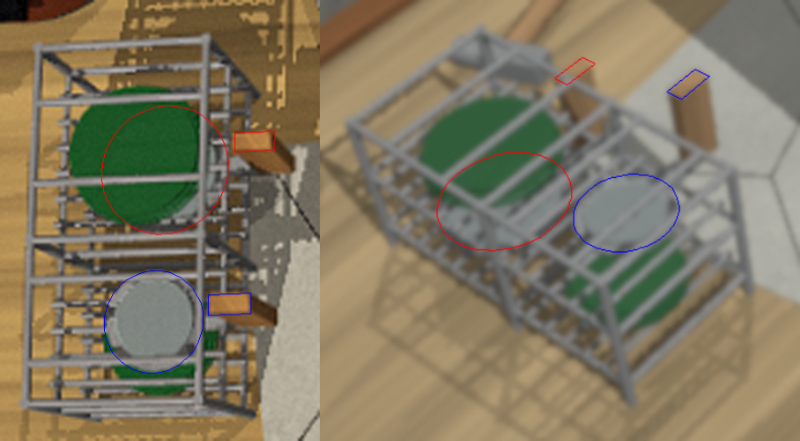

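Both trays sit flat in their own slots and match the model outlines, with only the grips outside: large at (160,170) and small at (155,320) in the top crop.

```bash
python3 -c "
from plant import robot
print(robot.close_job())"
```

```text
the job is handed in; nothing more can be done
None
```

I put the large tray in the lower slot of the wide bay, then the small tray in the upper slot of the narrow bay. Both discs are fully inside with only the grips sticking out, the square tray and blue look-alike were left alone, and the job was handed in at about 25 s.

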